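# Seat and lock the grinding burr in the nut mill

### The arm

A 6-joint arm with a two-finger parallel gripper is mounted at the origin on the work surface. World frame = base frame: x ahead of the robot, y to its left, z up, the work surface at z = 0. Lengths are in m, angles in rad, forces in N, time in s.
With the tool pointing down it reaches from about 0.35 to 0.975 m from the base axis. Payload 4.9 kg.
Tool frame: the origin (TCP) lies midway between the tips of the shut fingers; the grasp point (between the pads) lies ctrl.grip_depth behind it (ctrl.grip_depth is the distance from the TCP to the grasp point, in m); y points along the fingers, z is the direction in which the jaws open and shut, and the axes are right-handed (so a half turn about y gives the same grasp; the last joint's range is limited). The gripper opens to 85 mm and grips with 20 to 120 N. Pads are 22 mm wide; open, the fingers measure 114 mm over their backs; the gripper's body (76 mm by 85 mm) begins 54 mm behind the grasp point. The pads swing forward as they close: fully open they stand 13 mm farther back than shut.
Start: joints at [-1.403, 0.053, 1.613, -0, 1.476, -0.119], TCP at [0.177, -0.599, 0.231] pointing down, gripper open.
Joint ranges: [-3.01, 3.01], [-1.01, 2.22], [0.06, 2.58], [-1.02, 4.17], [0.09, 2.62], [-3.14, 3.14]. Speed limits (rad/s): [2.57, 2.57, 3.14, 3.14, 3.14, 3.14].

### API

Orientations are given as a rotation vector (axis times angle).
In Python, from station import ctrl gives the robot as it stands.
- The arm moves only by the tool jog_arm, never from a script. Its argument "moves" is a list of rows, each a list of 6 numbers: the shift along the tool's x, y, z in mm, then the turn, a rotation vector about the tool's x, y, z in rad. In form: [[x, y, z, wx, wy, wz], ...]. A call has 1 to 12 rows; each row shifts and turns the commanded pose from where the row before left it, along the tool's axes as they then stand; what a row does not reach is not made up. A row lasts 1/10 s, in which the tool goes at most 50 mm and 8.59 degrees, less where a joint would pass 70% of its speed; a pose out of reach is approached as far as the arm can. A call is refused whole if a number of a shift passes 50 or a number of a turn 0.15, either way. A call with a gripper value outside its range is refused whole. "grip" is the finger opening in mm, from 0 to 85.4, set as the call begins (left out, the last holds). The fingers move at their own pace and stop on an object; "grip_force" is the grip in N (left out, the last holds). Time passes only in rows, so rows that do not move let the fingers close. It gives the time, the measured TCP pose, the force and the opening at its end, in the units of the state.
- ctrl.get_obs(): the state, without advancing time (a new reading comes with each control period).
- ctrl.get_image(name): name is "scene" or "top" or "wrist"; returns the picture (384x512x3 uint8, red, green, blue); there is no depth.
- ctrl.camera_params(name): a dict with "fx", "fy", "cx", "cy" (pixels), "D" ([k1, k2, p1, p2, k3] as OpenCV has them; the pictures are not rectified), "pose" (4x4, takes a point from camera to world coordinates); the wrist camera has in their place "T_tool_cam" (4x4, takes a point from camera to tool coordinates, whose origin is the TCP and whose axes are the tool frame's). Camera axes: x right, y up, looking along -z (the intrinsics and any distortion apply to the point x, -y, -z); pixel columns grow to the right and rows downward; lengths in m; the calibration is good to about 2 mm. A picture is of the moment at which its call begins: read the wrist's pose just before it. camera_params takes no time and is no camera call.
- ctrl.finish_job(): hands the job in, once; it reports no verdict.
The state is a dict: "t": time; "q": joint angles; "dq": joint speeds; "effort": joint torques, N m; "tool_pos": TCP position; "tool_rot": TCP orientation; "contact_force": force on the tool from outside, world axes, zero at the start; "wrist_torque": the same for the moment, N m; "opening": finger opening in m.
Only numpy, scipy, OpenCV 4.12 (cv2) and the standard library are available. Lean on these libraries where they do the work, as an engineer would, in place of code of your own. Each camera call takes 0.05 s, during which the arm holds its last target. There are 200 camera calls.

### The job

Take the grinding burr with the red collar from its wooden stand, set its tapered shank upright in the socket of the nut mill and let go. Then pick up the wooden tamper and tap the burr down, in at least two separate gentle taps (slow pushes will do) with the tamper lifted clear in between, until the shank locks home on its stop, ending with a firm tap of about 20 N there; never press it with more than 30 N and do not drive it home with the fingers. Finally stand the tamper back upright in the middle of its cork coaster and leave everything else where it is.

Things in the scene. Friction and masses are not known exactly. Their poses are not given: they have to be found in the camera images.
- mill: Nut mill: black motor base 150 x 150 x 78 mm fixed to the counter, with a round steel hub (66 mm across) in the middle of its top, 95 mm high. Origin: centre of the underside. The socket inside has a hard stop (on a stiff spring washer, 15 N per mm), with the shank's tip 38 to 58 mm below the mouth; its depth is set by a fineness adjuster inside, differs each time and cannot be seen. There the force rises steeply.
- socket_mouth (a point): Centre of the socket's mouth, on top of the hub. Four sprung brass jaws, 24 mm across at the mouth, narrow downward with the shank's taper. Let in lightly, the burr stands with its tip 29 to 36 mm below the mouth; it must be driven on to the stop. Resistance rises steadily with depth, about 0.6 N per mm, to 4 to 18 N just before the stop; the jaws hold the burr where it has got to.
- stop_pin (a joint): Small sprung pin on the stop at the bottom of the socket, out of sight, pressed down by the shank's tip: 0 = untouched, 0.003 m = shank home on the stop, a little more under load. Takes 0.8 to 1.5 N.
- burr: Grinding burr to be mounted, red collar, about 0.3 kg, standing upright. Origin: centre of the tip of the shank, z along its axis, up. From the tip: steel shank 64 mm long, 16 mm thick at the tip and 33 mm at its top; red collar 52 mm across, 8 mm high; dark fluted cone 42 to 32 mm across, 24 mm high; plain steel grip boss 24 mm across, 28 mm high, with a flat top at 124 mm. At the start its collar lies on top of its stand, the shank hanging in the stand's hole.
- burr_top (a point): Centre of the flat top of the burr's grip boss, 124 mm above the tip of the shank.
- spare_burr: Another burr of the same shape with a blue collar, in a stand of the same kind. Leave it alone.
- stand_a: Wooden stand of the red burr: block 80 x 80 x 70 mm, fixed, with a hole 35 mm across in its middle. Origin: centre of its underside.
- stand_b: The same, holding the blue burr.
- tamper: Beech tamper with a thin black rubber face under its foot, 0.18 kg, standing upright on its foot: foot 46 mm across and 16 mm high, cone up to 34 mm, then a plain round handle 26 mm thick, up to 122 mm. Origin: centre of its underside, z along its axis.
- tamper_foot (a point): Centre of the underside of the tamper's foot (the tapping face).
- coaster: Round cork coaster, 100 mm across, 4 mm thick, fixed. Origin: centre of its underside.
- nut_jar: Amber glass jar with steel cap, 72 mm across, 110 mm high. Leave it alone.
- mug: Blue mug, 76 mm across, 90 mm high. Leave it alone.
- salt: Small clear shaker, 44 mm across, 75 mm high. Leave it alone.
- spoon: Spoon lying on the counter. Leave it alone.
There are look-alikes about, which are no part of the job. What is shaped like the burr but turquoise is not meant.

How it is judged:
By the outcome, as a careful person would: the job done as asked, in the order asked, and still so for the second after the job is handed in, with the robot touching nothing.
It also fails if it takes over 64 s, if anything falls off the work surface, if the arm or the gripper's body presses on something with over 40 N, if the wrist force passes 120 N, or if a joint passes its speed limit or range.

## Working session

There is one attempt and no reset: what is moved stays moved. The work goes in short steps, Python scripts to look and compute and a tool call to move; the robot and the scene stay as the last step left them, time stands still between calls to the robot, and variables do not carry over. Pictures are saved under pics/ and viewed, about 8 in all and at most 12, crops included, and the job is handed in when it is done.

Besides the shell and the picture viewer there is one more tool, called after "Request:" as name(argument=value, ...), one argument or row to a line, values as JSON. jog_arm: Moves the arm, as the interface text tells. Its arguments: {"type":"object","properties":{"moves":{"type":"array","items":{"type":"array","items":{"type":"number"}}},"grip":{"type":"number"},"grip_force":{"type":"number"}},"required":["moves"]}

```bash
mkdir -p pics
cat > h.py <<'E'
from station import ctrl
import numpy as np, cv2
from scipy.spatial.transform import Rotation as R
def snap(cam,fn=None):
    o=ctrl.get_obs(); im=ctrl.get_image(cam)
    if fn: cv2.imwrite('pics/'+fn,im[:,:,::-1])
    return o,im
def tool(o):
    T=np.eye(4);T[:3,:3]=R.from_rotvec(o['tool_rot']).as_matrix();T[:3,3]=o['tool_pos'];return T
def campose(cam,o=None):
    p=ctrl.camera_params(cam)
    P=np.array(p['pose']) if 'pose' in p else tool(o)@np.array(p['T_tool_cam'])
    return p,P
def K(p): return np.array([[p['fx'],0,p['cx']],[0,p['fy'],p['cy']],[0,0,1.]]),np.array(p['D'],float)
def ray(cam,uv,z,o=None):
    p,P=campose(cam,o);k,D=K(p)
    n=cv2.undistortPoints(np.array([[uv]],float),k,D)[0,0]
    d=P[:3,:3]@np.array([n[0],-n[1],-1]);c=P[:3,3]
    return c+d*(z-c[2])/d[2]
def proj(cam,X,o=None):
    p,P=campose(cam,o);k,D=K(p)
    c=P[:3,:3].T@(np.array(X)-P[:3,3])
    return cv2.projectPoints(np.array([[c[0],-c[1],-c[2]]]),np.zeros(3),np.zeros(3),k,D)[0].ravel()
E
python3 - <<'E'
from h import *
o,a=snap('top');_,b=snap('scene')
cv2.imwrite('pics/1.png',cv2.resize(a,(800,600))[:,:,::-1])
cv2.imwrite('pics/2.png',cv2.resize(b,(800,600))[:,:,::-1])
print(o,ctrl.grip_depth)
for c in('top','scene','wrist'):print(ctrl.camera_params(c))
E
```

```text
{'t': 0.0, 'q': array([-1.40297477e+00,  5.33442866e-02,  1.61433246e+00,  1.38431872e-05,
        1.47595017e+00, -1.18964881e-01]), 'dq': array([-8.76673160e-04, -5.40941319e-04, -3.60787844e-04, -1.11838825e-03,
        2.27682262e-03,  5.77013707e-05]), 'effort': array([-8.93162123e-04, -3.93686235e+01, -3.70179391e+01, -2.49434142e-04,
        6.94626564e-03, -7.35982326e-06]), 'tool_pos': array([ 0.1767146 , -0.5988454 ,  0.23004782]), 'tool_rot': array([-0.29855938,  2.06968687, -2.06543786]), 'contact_force': array([ 0.02124041, -0.47643961, -0.11638166]), 'wrist_torque': array([-0.00358665, -0.02068162, -0.03880081]), 'opening': 0.08540572351302873} 0.0187
{'fx': 421.21389965960265, 'fy': 421.21389965960265, 'cx': 256.48971128658246, 'cy': 191.0176288762867, 'D': array([-0.14750875,  0.        ,  0.        ,  0.        ,  0.        ]), 'pose': array([[ 7.81678577e-04,  9.91595216e-01, -1.29376645e-01,
         2.77036439e-01],
       [-9.99902023e-01,  2.58322064e-03,  1.37575622e-02,
         1.47388777e-02],
       [ 1.39761413e-02,  1.29353215e-01,  9.91500082e-01,
      
[... 381 characters left out ...]
 0.71719201, -0.44999163, -0.62853529],
       [-0.00909523,  0.53629286,  0.84398296,  1.25528242],
       [ 0.        ,  0.        ,  0.        ,  1.        ]])}
{'fx': 281.4230196154748, 'fy': 281.4230196154748, 'cx': 255.0100429365742, 'cy': 190.38836845121043, 'D': array([-0.04026473,  0.        ,  0.        ,  0.        ,  0.        ]), 'T_tool_cam': array([[ 8.84484995e-05, -9.51706838e-01, -3.07008285e-01,
        -7.94346712e-02],
       [ 1.34724916e-03,  3.07008121e-01, -9.51705941e-01,
        -1.42850186e-01],
       [ 9.99999089e-01, -3.29439691e-04,  1.30934065e-03,
        -1.73732339e-04],
       [ 0.00000000e+00,  0.00000000e+00,  0.00000000e+00,
         1.00000000e+00]])}
```

View pics/1.png

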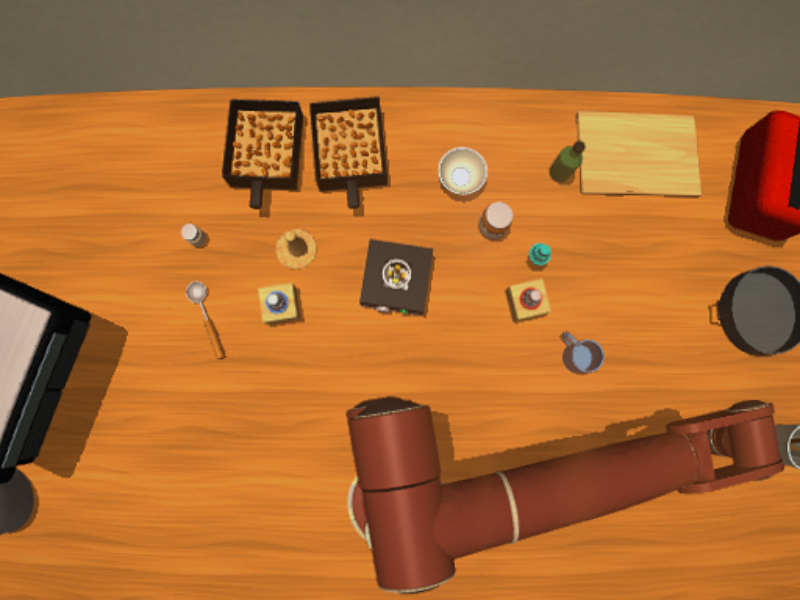

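View pics/2.png

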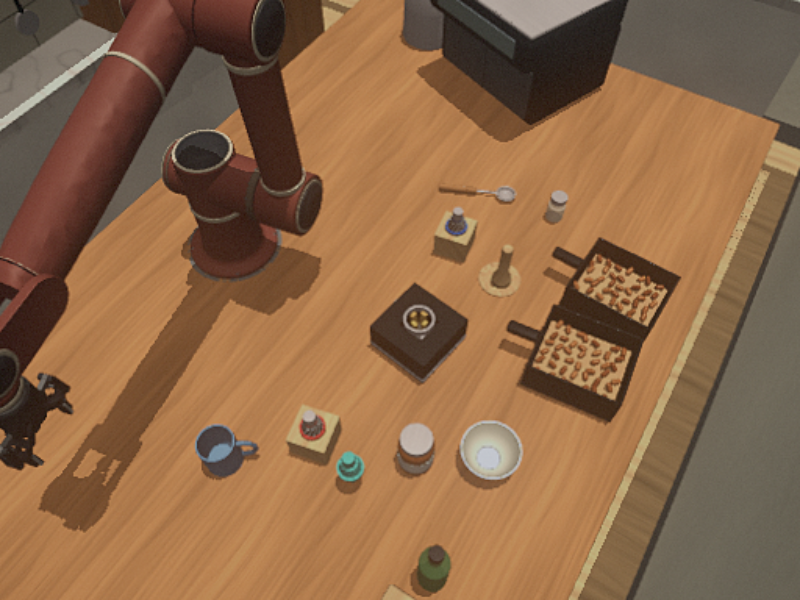

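The top view (800-wide) shows the red burr boss at about (535,295), the socket at (397,275), the tamper top at (292,237), the coaster at (296,249), and the turquoise decoy at (540,254). The scene view has the red burr top at (310,415) and the socket at (419,318).

Run:
```python
from h import *
s=512/800
def tri(u,v,z):
    print(np.round(ray('top',np.array(u)*s,z),4),np.round(ray('scene',np.array(v)*s,z),4))
print('burr top');tri((535,294),(310,413),.13)
print('mouth');tri((397,274),(419,318),.095)
print('tamper top');tri((292,236),(508,248),.126)
print('coaster');tri((296,249),(500,279),.004)
print('mug top');tri((584,354),(216,438),.09)
print('turq');tri((541,249),(350,459),.10)
print('jar');tri((498,214),(417,438),.11)
o=ctrl.get_obs();print(tool(o).round(3))
# mill edges orientation
for a in [(370,240),(433,248),(425,316),(361,304)]: print(ray('top',np.array(a)*s,.078).round(3))
```

```text
burr top
[ 0.4768 -0.3062  0.13  ] [ 0.475  -0.3046  0.13  ]
mouth
[0.5268 0.0028 0.095 ] [0.53   0.0021 0.095 ]
tamper top
[0.6082 0.2405 0.126 ] [0.6123 0.244  0.126 ]
coaster
[0.6035 0.2488 0.004 ] [0.6092 0.2454 0.004 ]
mug top
[ 0.3438 -0.4262  0.09  ] [ 0.3387 -0.4299  0.09  ]
turq
[ 0.586  -0.3299  0.1   ] [ 0.5814 -0.3311  0.1   ]
jar
[ 0.6655 -0.2297  0.11  ] [ 0.6672 -0.2338  0.11  ]
[[-0.959 -0.     0.283  0.177]
 [-0.283  0.002 -0.959 -0.599]
 [-0.    -1.    -0.002  0.23 ]
 [ 0.     0.     0.     1.   ]]
[0.61  0.066 0.078]
[ 0.591 -0.081  0.078]
[ 0.432 -0.062  0.078]
[0.46  0.085 0.078]
```

Request:
jog_arm(
  moves=[
    [-20,0,-10,0,0,0],
    [-37,0,-20,0,0,0],
    [-40,0,-22,0,0,0],
    [-44,0,-24,0,0,0],
    [-44,0,-24,0,0,0],
    [-44,0,-24,0,0,0],
    [-44,0,-24,0,0,0],
    [-42,0,-22,0,0,0],
    [-35,0,-17,0,0,0],
    [-20,0,-10,0,0,0],
    [0,0,0,0,0,0],
  ],
)

```text
t: 1.2
tool_pos: [0.477, -0.3039, 0.2307]
tool_rot: [-0.303, 2.067, -2.064]
contact_force: [0.0, -0.3, 0.7]
opening: 0.0854
```

Run:
```python
from h import *
o,a=snap('wrist','3.png')
print(o['tool_pos'],o['contact_force'],o['q'])
for z in (.13,.102): print(proj('wrist',[.476,-.305,z],o))
```

```text
[ 0.47703311 -0.30388212  0.23066678] [ 0.04752597 -0.29915567  0.65294417] [-6.99068494e-01 -8.73804378e-02  1.75231533e+00  6.07459110e-04
  1.47773586e+00  5.80712578e-01]
[256.55142867 192.66676125]
[256.47823494 183.90775079]
```

View pics/3.png

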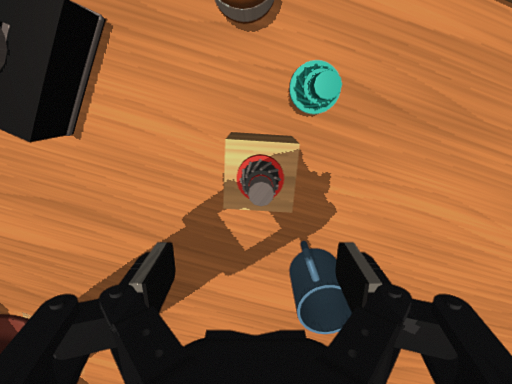

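The wrist view shows the boss top at about (261,193) and the red collar at about (260,176). The turquoise decoy and the mug are clear of the fingers.

Run:
```python
from h import *
o=ctrl.get_obs();im=cv2.imread('pics/3.png')
hsv=cv2.cvtColor(im,cv2.COLOR_BGR2HSV)
m=(((hsv[...,0]<6)|(hsv[...,0]>174))&(hsv[...,1]>170)&(hsv[...,2]>90)).astype(np.uint8);m[:140]=0;m[230:]=0;m[:,:220]=0;m[:,310:]=0
pts=cv2.findNonZero(m);e=cv2.fitEllipse(cv2.convexHull(pts));print(len(pts),e)
for uv,z in (((261,193.5),.13),(e[0],.076)):
    X=ray('wrist',uv,z,o);print(X,tool(o)[:3,:3].T@(X-o['tool_pos']))
```

```text
450 ((259.7763366699219, 177.7200164794922), (45.89143753051758, 46.882484436035156), 72.76339721679688)
[ 0.47530716 -0.31040176  0.13      ] [0.00210052 0.10066358 0.00495906]
[ 0.47529037 -0.31002807  0.076     ] [0.00196111 0.15466375 0.00463971]
```

Request:
jog_arm(
  moves=[
    [2,10,4.5,0,0,0],
    [0,20,0,0,0,0],
    [0,25,0,0,0,0],
    [0,25,0,0,0,0],
    [0,22,0,0,0,0],
    [0,15,0,0,0,0],
    [0,10,0,0,0,0],
    [0,0,0,0,0,0],
  ],
  grip=60,
)

```text
t: 2.05
tool_pos: [0.4737, -0.311, 0.1025]
tool_rot: [-0.3, 2.071, -2.067]
contact_force: [-1.1, 0.9, 0.6]
opening: 0.0606
```

Request:
jog_arm(
  moves=[
    [0,0,0,0,0,0],
    [0,0,0,0,0,0],
    [0,0,0,0,0,0],
    [0,0,0,0,0,0],
    [0,0,0,0,0,0],
    [0,0,0,0,0,0],
    [0,0,0,0,0,0],
  ],
  grip=15,
  grip_force=50,
)

```text
t: 2.75
tool_pos: [0.4756, -0.3111, 0.1058]
tool_rot: [-0.298, 2.066, -2.068]
contact_force: [-1.6, 2.8, 5.6]
opening: 0.0224
```

Request:
jog_arm(
  moves=[
    [0,-5,0,0,0,0],
    [0,-12,0,0,0,0],
    [0,-20,0,0,0,0],
    [0,-25,0,0,0,0],
    [0,-25,0,0,0,0],
    [0,-25,0,0,0,0],
    [0,-15,0,0,0,0],
    [0,-5,0,0,0,0],
    [0,0,0,0,0,0],
  ],
)

```text
t: 3.65
tool_pos: [0.475, -0.3112, 0.2366]
tool_rot: [-0.298, 2.067, -2.068]
contact_force: [-0.1, 0.1, -2.6]
opening: 0.0225
```

Run:
```python
from h import *
o,a=snap('wrist'); _,b=snap('scene'); cv2.imwrite('pics/4.png',np.hstack([cv2.resize(a,(400,300)),cv2.resize(b[180:360,100:340],(400,300))])[:,:,::-1])
T=tool(o);print(T.round(4),o['contact_force'],o['opening'])
d=np.array([.5285,.0025,.095])-o['tool_pos'];print(T[:3,:3].T@d)
```

```text
[[-9.592e-01  5.000e-04  2.829e-01  4.750e-01]
 [-2.829e-01 -5.000e-04 -9.592e-01 -3.112e-01]
 [-3.000e-04 -1.000e+00  6.000e-04  2.366e-01]
 [ 0.000e+00  0.000e+00  0.000e+00  1.000e+00]] [-0.06828582  0.08034115 -2.631086  ] 0.022546562714535267
[-0.13995289  0.14144176 -0.28581957]
```

View pics/4.png

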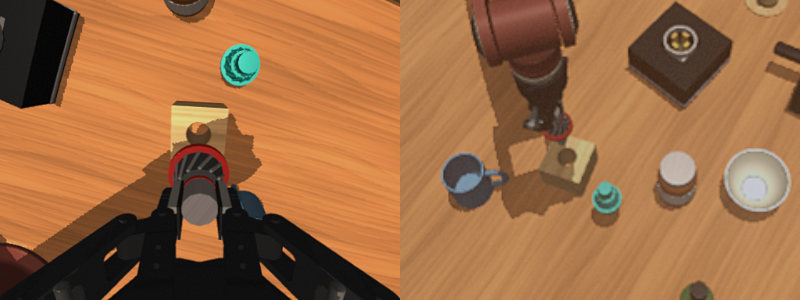

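Request:
jog_arm(
  moves=[
    [-3,0,-12,0,0,0],
    [-6,0,-28,0,0,0],
    [-8,0,-36,0,0,0],
    [-8,0,-38,0,0,0],
    [-8,0,-38,0,0,0],
    [-8,0,-38,0,0,0],
    [-8,0,-38,0,0,0],
    [-6,0,-30,0,0,0],
    [-3,0,-18,0,0,0],
    [-2,0,-10,0,0,0],
    [0,0,0,0,0,0],
    [0,0,0,0,0,0],
  ],
)

```text
t: 4.95
tool_pos: [0.4514, -0.02, 0.2359]
tool_rot: [-0.299, 2.068, -2.068]
contact_force: [0.0, 0.2, -3.8]
opening: 0.0228
```

Run:
```python
from h import *
o,a=snap('wrist','5r.png'); cv2.imwrite('pics/5.png',cv2.resize(a,(800,600),interpolation=cv2.INTER_CUBIC)[:,:,::-1])
T=tool(o);print(T.round(4),o['contact_force'])
print(proj('wrist',[.5285,.0025,.095],o))
```

```text
[[-9.592e-01 -6.000e-04  2.828e-01  4.514e-01]
 [-2.828e-01 -4.000e-04 -9.592e-01 -2.000e-02]
 [ 7.000e-04 -1.000e+00  2.000e-04  2.359e-01]
 [ 0.000e+00  0.000e+00  0.000e+00  1.000e+00]] [ 0.01978559  0.19137248 -3.83916379]
[255.73028107  98.94370134]
```

View pics/5.png

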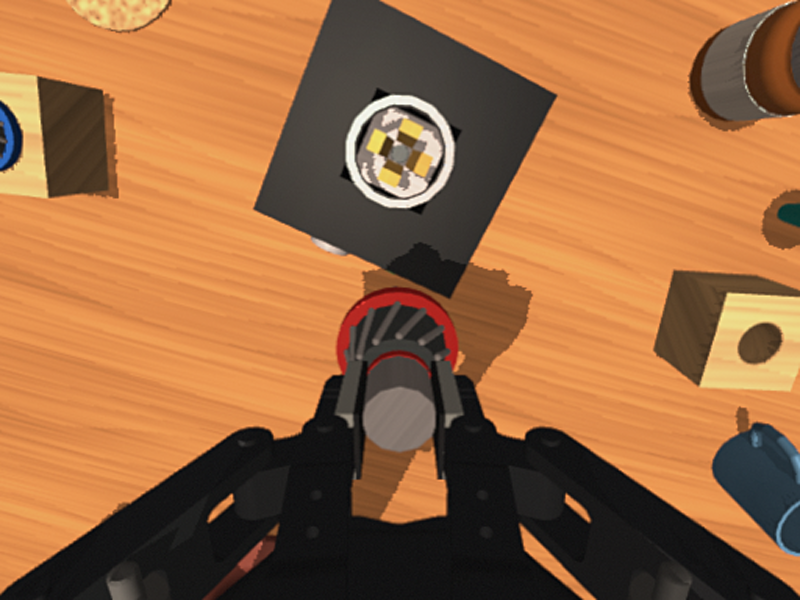

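The hub centre is at (400,152) in the 800-wide picture, against a prediction of (399.6,154.6). The burr is held straight, with its boss top at about (400,420) and collar edges at x=337 and x=459.

Run:
```python
from h import *
o=ctrl.get_obs();T=tool(o);s=.64
def tl(uv,y):
    z=T[2,3]-y; X=ray('wrist',np.array(uv)*s,z,o); return (T[:3,:3].T@(X-T[:3,3])*1000).round(1)
print('hub',tl((400,152),T[2,3]-.095), tl((400,94),T[2,3]-.095),tl((400,210),T[2,3]-.095))
for off in (.097,.0998,.103):
  print(off,'top',tl((400,420),off-.124),tl((363,420),off-.124),tl((437,420),off-.124),'collar far',tl((400,288.5),off-.072),tl((400,288.5),off-.064))
im=cv2.imread('pics/5r.png');hsv=cv2.cvtColor(im,cv2.COLOR_BGR2HSV)
m=(((hsv[...,0]<5)|(hsv[...,0]>174))&(hsv[...,1]>170)&(hsv[...,2]>70)).astype(np.uint8)
m[:180]=0;m[240:]=0;m[:,:205]=0;m[:,300:]=0
r=np.where(m);print(r[0].min()/s,r[1].min()/s,r[1].max()/s)
```

```text
hub [-81.9 141.    0.4] [-115.   141.     0.4] [-46.5 141.    0.4]
0.097 top [ -2.8 -27.    0.1] [ -2.8 -27.  -11.2] [ -2.8 -27.   11.4] collar far [-29.1  25.    0.2] [-26.7  33.    0.2]
0.0998 top [ -0.9 -24.2   0.1] [ -0.9 -24.2 -11.4] [ -0.9 -24.2  11.7] collar far [-28.2  27.8   0.2] [-25.8  35.8   0.2]
0.103 top [  1.2 -21.    0.2] [  1.2 -21.  -11.7] [  1.2 -21.   12. ] collar far [-27.3  31.    0.2] [-24.8  39.    0.2]
287.5 337.5 456.25
```

Request:
jog_arm(
  moves=[
    [-8,0,0,0,0,0],
    [-18,0,0,0,0,0],
    [-22,0,0,0,0,0],
    [-18,0,0,0,0,0],
    [-10,0,0,0,0,0],
    [-3.5,0,0,0,0,0],
    [0,10,0,0,0,0],
    [0,15,0,0,0,0],
    [0,10,0,0,0,0],
    [0,0,0,0,0,0],
  ],
)

```text
t: 6.0
tool_pos: [0.5257, 0.0028, 0.1978]
tool_rot: [-0.304, 2.072, -2.068]
contact_force: [0.7, 0.6, -3.7]
opening: 0.0224
```

Request:
jog_arm(
  moves=[
    [0,5,0,0,0,0],
    [0,5,0,0,0,0],
    [0,5,0,0,0,0],
    [0,5,0,0,0,0],
    [0,0,0,0,0,0],
  ],
)

```text
t: 6.5
tool_pos: [0.5274, 0.0028, 0.1803]
tool_rot: [-0.3, 2.069, -2.068]
contact_force: [-0.3, -0.2, -3.3]
opening: 0.0222
```

Request:
jog_arm(
  moves=[
    [0,4,0,0,0,0],
    [0,4,0,0,0,0],
    [0,3,0,0,0,0],
    [0,0,0,0,0,0],
  ],
)

```text
t: 6.9
tool_pos: [0.528, 0.0024, 0.1701]
tool_rot: [-0.298, 2.067, -2.068]
contact_force: [0.2, -1.6, -4.9]
opening: 0.0225
```

Request:
jog_arm(
  moves=[
    [0,2,0,0,0,0],
    [0,0,0,0,0,0],
  ],
)

```text
t: 7.1
tool_pos: [0.5282, 0.0024, 0.1685]
tool_rot: [-0.298, 2.066, -2.068]
contact_force: [1.6, -2.2, -2.0]
opening: 0.0221
```

Request:
jog_arm(
  moves=[
    [0,2,0,0,0,0],
    [0,0,0,0,0,0],
  ],
)

```text
t: 7.3
tool_pos: [0.5282, 0.0025, 0.1666]
tool_rot: [-0.298, 2.066, -2.068]
contact_force: [0.9, -2.2, -2.3]
opening: 0.0225
```

Request:
jog_arm(
  moves=[
    [0,2,0.7,0,0,0],
    [0,0,0,0,0,0],
  ],
)

```text
t: 7.5
tool_pos: [0.5282, 0.0019, 0.1643]
tool_rot: [-0.298, 2.067, -2.068]
contact_force: [1.3, -2.2, -1.7]
opening: 0.0219
```

Request:
jog_arm(
  moves=[
    [0,1.5,0.5,0,0,0],
    [0,0,0,0,0,0],
  ],
)

```text
t: 7.7
tool_pos: [0.5283, 0.0015, 0.1627]
tool_rot: [-0.298, 2.068, -2.068]
contact_force: [2.2, -2.1, -2.5]
opening: 0.0224
```

Request:
jog_arm(
  moves=[
    [-0.7,1.5,0.5,0,0,0],
    [0,0,0,0,0,0],
  ],
)

```text
t: 7.9
tool_pos: [0.5289, 0.0013, 0.1611]
tool_rot: [-0.299, 2.068, -2.068]
contact_force: [0.6, -1.6, -1.8]
opening: 0.0226
```

Request:
jog_arm(
  moves=[
    [0,1.5,0,0,0,0],
    [0,0,0,0,0,0],
  ],
)

```text
t: 8.1
tool_pos: [0.529, 0.0014, 0.1599]
tool_rot: [-0.299, 2.068, -2.067]
contact_force: [0.8, -1.1, 0.6]
opening: 0.0221
```

Request:
jog_arm(
  moves=[
    [0,0,0,0,0,0],
    [0,0,0,0,0,0],
    [0,0,0,0,0,0],
    [0,0,0,0,0,0],
  ],
  grip=55,
)

```text
t: 8.5
tool_pos: [0.5289, 0.0015, 0.1597]
tool_rot: [-0.299, 2.068, -2.067]
contact_force: [0.1, -0.0, -0.5]
opening: 0.0548
```

Request:
jog_arm(
  moves=[
    [0,-8,0,0,0,0],
    [0,-20,0,0,0,0],
    [0,-30,0,0,0,0],
    [0,-30,0,0,0,0],
    [0,-20,0,0,0,0],
    [-5,-5,-10,0,0,0],
    [0,0,0,0,0,0],
    [0,0,0,0,0,0],
  ],
)

```text
t: 9.3
tool_pos: [0.5304, 0.0128, 0.2714]
tool_rot: [-0.302, 2.068, -2.067]
contact_force: [-0.5, 0.6, 0.0]
opening: 0.0549
```

Run:
```python
from h import *
o,a=snap('wrist','6r.png'); _,b=snap('top'); _,c=snap('scene')
cv2.imwrite('pics/6.png',np.hstack([cv2.resize(a[40:340,106:406],(400,400)),cv2.resize(c[170:270,210:310],(400,400))])[:,:,::-1])
T=tool(o);print(T.round(4),o['contact_force'])
for z in (.186,.2):print(proj('wrist',[.5285,.0025,z],o))
```

```text
[[-9.589e-01 -2.200e-03  2.837e-01  5.304e-01]
 [-2.837e-01  2.000e-04 -9.589e-01  1.280e-02]
 [ 2.000e-03 -1.000e+00 -8.000e-04  2.714e-01]
 [ 0.000e+00  0.000e+00  0.000e+00  1.000e+00]] [-0.48035135  0.61213384  0.03874023]
[266.46733162 201.86274513]
[267.09380358 207.82490032]
```

View pics/6.png

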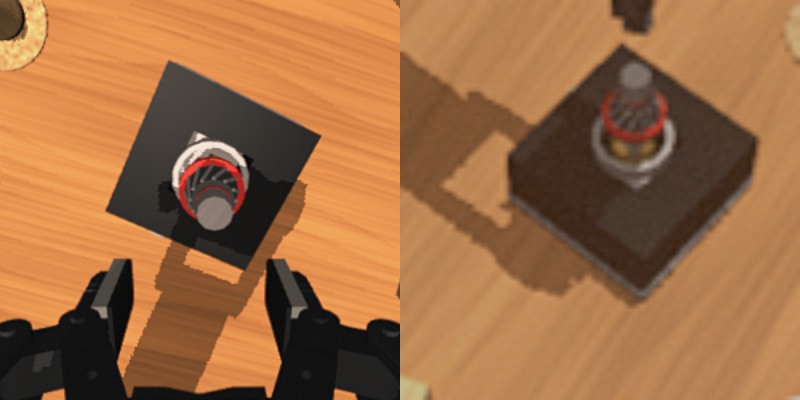

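The burr stands upright in the socket, with its boss top at raw wrist pixel (266,200) against a prediction of (266.5,202). Next is the tamper.

Request:
jog_arm(
  moves=[
    [-8,0,-12,0,0,0],
    [-16,0,-22,0,0,0],
    [-18,0,-26,0,0,0],
    [-20,0,-28,0,0,0],
    [-20,0,-28,0,0,0],
    [-20,0,-28,0,0,0],
    [-18,0,-26,0,0,0],
    [-13,0,-18,0,0,0],
    [-8,0,-12,0,0,0],
    [0,0,0,0,0,0],
    [0,0,0,0,0,0],
  ],
)

```text
t: 10.55
tool_pos: [0.6094, 0.2439, 0.2724]
tool_rot: [-0.3, 2.067, -2.068]
contact_force: [-0.4, -0.8, 0.3]
opening: 0.0551
```

Run:
```python
from h import *
o,a=snap('wrist','7r.png')
cv2.imwrite('pics/7.png',cv2.resize(a[60:320,126:386],(780,780//1))[0:600][:,:,::-1])
T=tool(o);print(T.round(4),o['contact_force'])
for z in (.126,.02,.004):print(proj('wrist',[.609,.245,z],o))
```

```text
[[-9.591e-01 -8.000e-04  2.830e-01  6.094e-01]
 [-2.830e-01 -7.000e-04 -9.591e-01  2.439e-01]
 [ 1.000e-03 -1.000e+00  4.000e-04  2.724e-01]
 [ 0.000e+00  0.000e+00  0.000e+00  1.000e+00]] [-0.35739822 -0.75125256  0.29801306]
[254.35094069 177.92178523]
[254.58858185 158.1381147 ]
[254.61443271 155.98764783]
```

View pics/7.png

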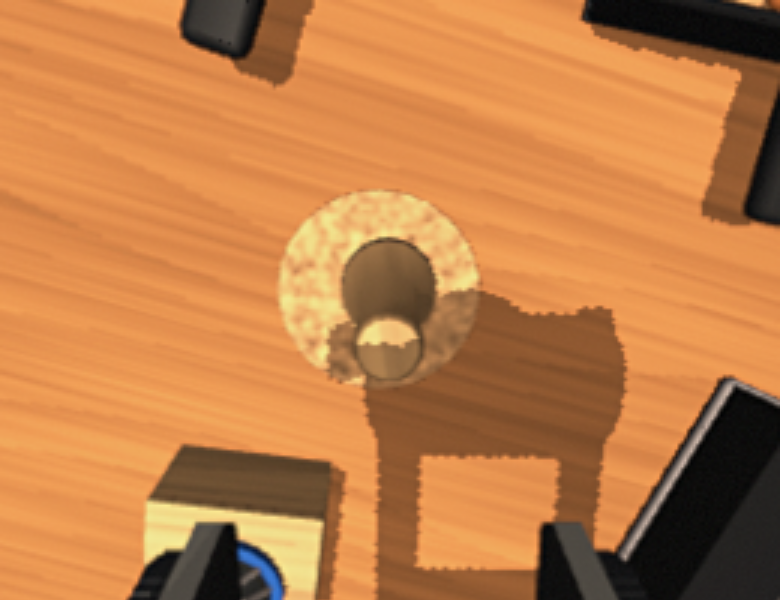

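Run:
```python
from h import *
o=ctrl.get_obs();T=tool(o)
def f(n,uv,z):
    X=ray('wrist',np.array(uv)/3+np.array([126,60]),z,o);print(n,X.round(4),(T[:3,:3].T@(X-T[:3,3])*1000).round(1))
f('tamper',(389,349),.126);f('foot',(389.5,284),.02);f('coaster',(380,287),.004)
f('cl',(278,287),.004);f('cr',(481,287),.004);f('ct',(380,190),.004)
# burr top from picture 6
```

```text
tamper [0.6111 0.2437 0.126 ] [-1.800e+00  1.466e+02  1.000e-01]
foot [0.6144 0.2443 0.02  ] [ -5.1 252.6   0.5]
coaster [0.6088 0.2475 0.004 ] [ -0.6 268.6  -4.2]
cl [0.5946 0.2958 0.004 ] [ -0.7 268.6 -54.5]
cr [0.6229 0.1997 0.004 ] [ -0.7 268.6  45.6]
ct [0.6537 0.2606 0.004 ] [-47.4 268.6  -4.1]
```

Request:
jog_arm(
  moves=[
    [-2.5,10,0,0,0,0],
    [0,25,0,0,0,0],
    [0,30,0,0,0,0],
    [0,32,0,0,0,0],
    [0,32,0,0,0,0],
    [0,28,0,0,0,0],
    [0,20,0,0,0,0],
    [0,10,0,0,0,0],
    [0,4,0,0,0,0],
    [0,0,0,0,0,0],
    [0,0,0,0,0,0],
  ],
)

```text
t: 11.7
tool_pos: [0.613, 0.2448, 0.0834]
tool_rot: [-0.296, 2.067, -2.066]
contact_force: [0.3, 1.3, 0.1]
opening: 0.0548
```

Request:
jog_arm(
  moves=[
    [0,0,0,0,0,0],
    [0,0,0,0,0,0],
    [0,0,0,0,0,0],
    [0,0,0,0,0,0],
    [0,0,0,0,0,0],
    [0,0,0,0,0,0],
  ],
  grip=15,
  grip_force=90,
)

```text
t: 12.3
tool_pos: [0.6131, 0.2449, 0.0834]
tool_rot: [-0.296, 2.067, -2.066]
contact_force: [0.0, -0.2, 5.1]
opening: 0.0243
```

Request:
jog_arm(
  moves=[
    [0,-6,0,0,0,0],
    [0,-15,0,0,0,0],
    [0,-25,0,0,0,0],
    [0,-28,0,0,0,0],
    [0,-30,0,0,0,0],
    [0,-30,0,0,0,0],
    [0,-30,0,0,0,0],
    [0,-28,0,0,0,0],
    [0,-20,0,0,0,0],
    [0,-12,0,0,0,0],
    [0,-6,0,0,0,0],
    [0,0,0,0,0,0],
  ],
)

```text
t: 13.5
tool_pos: [0.612, 0.2448, 0.3121]
tool_rot: [-0.298, 2.067, -2.067]
contact_force: [0.1, 0.1, -2.7]
opening: 0.0243
```

Request:
jog_arm(
  moves=[
    [8,0,10,0,0,0],
    [14,0,20,0,0,0],
    [18,0,25,0,0,0],
    [20,0,28,0,0,0],
    [20,0,28,0,0,0],
    [20,0,28,0,0,0],
    [18,0,25,0,0,0],
    [14,0,20,0,0,0],
    [10,0,14,0,0,0],
    [6,0,8,0,0,0],
    [1.5,0,2.5,0,0,0],
    [0,0,0,0,0,0],
  ],
)

```text
t: 14.7
tool_pos: [0.5274, 0.0024, 0.3112]
tool_rot: [-0.299, 2.069, -2.068]
contact_force: [-0.2, -0.3, -1.8]
opening: 0.0241
```

Request:
jog_arm(
  moves=[
    [0,0,0,0,0,0],
    [0,0,0,0,0,0],
  ],
)

```text
t: 14.9
tool_pos: [0.5278, 0.0031, 0.3117]
tool_rot: [-0.3, 2.067, -2.067]
contact_force: [-0.2, 0.2, -2.1]
opening: 0.0241
```

Run:
```python
from h import *
o,a=snap('wrist','8r.png'); _,c=snap('scene')
cv2.imwrite('pics/8.png',np.hstack([cv2.resize(a[40:340,106:406],(400,400)),cv2.resize(c[130:270,180:320],(400,400))])[:,:,::-1])
T=tool(o);print(T.round(4),o['contact_force'])
import json
```

```text
[[-9.589e-01 -3.000e-04  2.839e-01  5.278e-01]
 [-2.839e-01  2.000e-04 -9.589e-01  3.100e-03]
 [ 2.000e-04 -1.000e+00 -3.000e-04  3.117e-01]
 [ 0.000e+00  0.000e+00  0.000e+00  1.000e+00]] [-0.18812473  0.16526689 -2.14153084]
```

View pics/8.png

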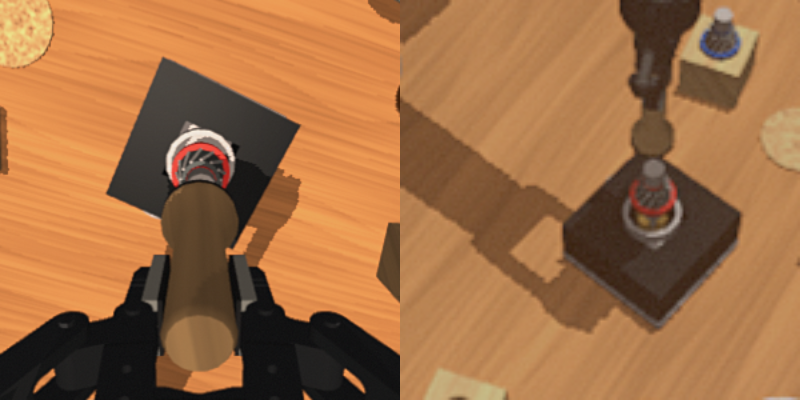

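Request:
jog_arm(
  moves=[
    [0,8,0,0,0,0],
    [0,12,0,0,0,0],
    [0,10,0,0,0,0],
    [0,6,0,0,0,0],
    [0,3,0,0,0,0],
    [0,0,0,0,0,0],
    [0,0,0,0,0,0],
  ],
)

```text
t: 15.7
tool_pos: [0.5278, 0.0024, 0.2732]
tool_rot: [-0.298, 2.067, -2.067]
contact_force: [1.2, 0.2, -2.6]
opening: 0.0241
```

Request:
jog_arm(
  moves=[
    [0,2,0,0,0,0],
    [0,2,0,0,0,0],
    [0,0,0,0,0,0],
  ],
)

```text
t: 16.0
tool_pos: [0.5275, 0.0025, 0.2686]
tool_rot: [-0.299, 2.068, -2.068]
contact_force: [0.1, 0.3, -2.2]
opening: 0.0242
```

Request:
jog_arm(
  moves=[
    [0,2,0,0,0,0],
    [0,0,0,0,0,0],
  ],
)

```text
t: 16.2
tool_pos: [0.5275, 0.0025, 0.2665]
tool_rot: [-0.299, 2.068, -2.068]
contact_force: [0.7, -0.9, -1.8]
opening: 0.0239
```

Request:
jog_arm(
  moves=[
    [0,2,0,0,0,0],
    [0,0,0,0,0,0],
  ],
)

```text
t: 16.4
tool_pos: [0.5275, 0.0025, 0.2644]
tool_rot: [-0.299, 2.068, -2.068]
contact_force: [0.7, 0.3, -2.4]
opening: 0.024
```

Request:
jog_arm(
  moves=[
    [0,1.5,0,0,0,0],
    [0,0,0,0,0,0],
  ],
)

```text
t: 16.6
tool_pos: [0.5277, 0.0025, 0.2633]
tool_rot: [-0.298, 2.068, -2.067]
contact_force: [1.4, 0.8, -2.1]
opening: 0.024
```

Request:
jog_arm(
  moves=[
    [0,1.5,0,0,0,0],
    [0,0,0,0,0,0],
  ],
)

```text
t: 16.8
tool_pos: [0.5277, 0.0025, 0.2621]
tool_rot: [-0.298, 2.067, -2.067]
contact_force: [-0.3, 0.3, -1.0]
opening: 0.0238
```

Request:
jog_arm(
  moves=[
    [0,1.5,0,0,0,0],
    [0,0,0,0,0,0],
  ],
)

```text
t: 17.0
tool_pos: [0.5278, 0.0025, 0.2606]
tool_rot: [-0.298, 2.067, -2.067]
contact_force: [-0.2, 0.6, -0.1]
opening: 0.0244
```

Request:
jog_arm(
  moves=[
    [0,1,0,0,0,0],
    [0,0,0,0,0,0],
  ],
)

```text
t: 17.2
tool_pos: [0.5278, 0.0024, 0.2596]
tool_rot: [-0.298, 2.067, -2.067]
contact_force: [0.0, 0.1, 2.0]
opening: 0.0239
```

Request:
jog_arm(
  moves=[
    [0,1,0,0,0,0],
    [0,0,0,0,0,0],
  ],
)

```text
t: 17.4
tool_pos: [0.5278, 0.0024, 0.2585]
tool_rot: [-0.298, 2.067, -2.067]
contact_force: [0.8, 0.2, 1.5]
opening: 0.024
```

Request:
jog_arm(
  moves=[
    [0,1,0,0,0,0],
    [0,0,0,0,0,0],
  ],
)

```text
t: 17.6
tool_pos: [0.5277, 0.0024, 0.2574]
tool_rot: [-0.298, 2.067, -2.068]
contact_force: [0.1, -0.2, 2.2]
opening: 0.0242
```

Request:
jog_arm(
  moves=[
    [0,1,0,0,0,0],
    [0,0,0,0,0,0],
  ],
)

```text
t: 17.8
tool_pos: [0.5277, 0.0024, 0.2564]
tool_rot: [-0.298, 2.067, -2.068]
contact_force: [-0.5, 0.5, 3.6]
opening: 0.024
```

Request:
jog_arm(
  moves=[
    [0,-6,0,0,0,0],
    [0,-12,0,0,0,0],
    [0,-6,0,0,0,0],
    [0,0,0,0,0,0],
    [0,0,0,0,0,0],
  ],
)

```text
t: 18.3
tool_pos: [0.5277, 0.0024, 0.2805]
tool_rot: [-0.298, 2.067, -2.068]
contact_force: [-0.4, 0.7, -2.8]
opening: 0.0242
```

Request:
jog_arm(
  moves=[
    [0,6,0,0,0,0],
    [0,10,0,0,0,0],
    [0,6,0,0,0,0],
    [0,1,0,0,0,0],
    [0,1,0,0,0,0],
    [0,0,0,0,0,0],
  ],
)

```text
t: 18.9
tool_pos: [0.5276, 0.0025, 0.2561]
tool_rot: [-0.299, 2.068, -2.068]
contact_force: [-0.4, 0.1, -2.0]
opening: 0.0245
```

Request:
jog_arm(
  moves=[
    [0,1,0,0,0,0],
    [0,0,0,0,0,0],
  ],
)

```text
t: 19.1
tool_pos: [0.5277, 0.0024, 0.2554]
tool_rot: [-0.298, 2.067, -2.068]
contact_force: [-0.1, 0.2, -1.7]
opening: 0.0243
```

Request:
jog_arm(
  moves=[
    [0,1,0,0,0,0],
    [0,0,0,0,0,0],
  ],
)

```text
t: 19.3
tool_pos: [0.528, 0.0024, 0.2554]
tool_rot: [-0.297, 2.067, -2.067]
contact_force: [-1.7, 0.2, 1.0]
opening: 0.024
```

Request:
jog_arm(
  moves=[
    [0,1,0,0,0,0],
    [0,0,0,0,0,0],
  ],
)

```text
t: 19.5
tool_pos: [0.5281, 0.0024, 0.2544]
tool_rot: [-0.297, 2.066, -2.067]
contact_force: [0.5, 0.1, 5.6]
opening: 0.0239
```

Request:
jog_arm(
  moves=[
    [0,1,0,0,0,0],
    [0,0,0,0,0,0],
  ],
)

```text
t: 19.7
tool_pos: [0.528, 0.0024, 0.2529]
tool_rot: [-0.297, 2.067, -2.067]
contact_force: [-0.8, -0.2, 5.4]
opening: 0.0242
```

Request:
jog_arm(
  moves=[
    [0,1,0,0,0,0],
    [0,0,0,0,0,0],
  ],
)

```text
t: 19.9
tool_pos: [0.528, 0.0024, 0.2518]
tool_rot: [-0.297, 2.067, -2.067]
contact_force: [-1.7, 0.4, 5.2]
opening: 0.0241
```

Request:
jog_arm(
  moves=[
    [0,1,0,0,0,0],
    [0,0,0,0,0,0],
  ],
)

```text
t: 20.1
tool_pos: [0.528, 0.0024, 0.251]
tool_rot: [-0.297, 2.067, -2.067]
contact_force: [-0.9, 0.5, 6.1]
opening: 0.024
```

Request:
jog_arm(
  moves=[
    [0,1,0,0,0,0],
    [0,0,0,0,0,0],
  ],
)

```text
t: 20.3
tool_pos: [0.5281, 0.0024, 0.2501]
tool_rot: [-0.297, 2.067, -2.067]
contact_force: [-1.3, -0.1, 5.0]
opening: 0.0241
```

Request:
jog_arm(
  moves=[
    [0,1,0,0,0,0],
    [0,0,0,0,0,0],
  ],
)

```text
t: 20.5
tool_pos: [0.5281, 0.0024, 0.2494]
tool_rot: [-0.297, 2.066, -2.067]
contact_force: [-0.3, -0.6, 6.2]
opening: 0.0242
```

Request:
jog_arm(
  moves=[
    [0,1,0,0,0,0],
    [0,0,0,0,0,0],
  ],
)

```text
t: 20.7
tool_pos: [0.5282, 0.0024, 0.2487]
tool_rot: [-0.296, 2.066, -2.067]
contact_force: [-1.0, 1.4, 7.4]
opening: 0.0241
```

Request:
jog_arm(
  moves=[
    [0,1,0,0,0,0],
    [0,0,0,0,0,0],
  ],
)

```text
t: 20.9
tool_pos: [0.5283, 0.0024, 0.2479]
tool_rot: [-0.296, 2.066, -2.067]
contact_force: [-0.8, 0.4, 8.4]
opening: 0.024
```

Request:
jog_arm(
  moves=[
    [0,1,0,0,0,0],
    [0,0,0,0,0,0],
  ],
)

```text
t: 21.1
tool_pos: [0.5284, 0.0024, 0.2471]
tool_rot: [-0.296, 2.066, -2.067]
contact_force: [-0.7, 0.1, 9.3]
opening: 0.0244
```

Request:
jog_arm(
  moves=[
    [0,1,0,0,0,0],
    [0,0,0,0,0,0],
  ],
)

```text
t: 21.3
tool_pos: [0.5285, 0.0023, 0.2465]
tool_rot: [-0.295, 2.065, -2.067]
contact_force: [-1.4, -0.7, 8.8]
opening: 0.0243
```

Request:
jog_arm(
  moves=[
    [0,1,0,0,0,0],
    [0,0,0,0,0,0],
  ],
)

```text
t: 21.5
tool_pos: [0.5287, 0.0023, 0.2463]
tool_rot: [-0.294, 2.065, -2.067]
contact_force: [-1.3, 0.7, 11.5]
opening: 0.0243
```

Request:
jog_arm(
  moves=[
    [0,1,0,0,0,0],
    [0,0,0,0,0,0],
  ],
)

```text
t: 21.7
tool_pos: [0.529, 0.0023, 0.2462]
tool_rot: [-0.293, 2.064, -2.067]
contact_force: [-2.4, 0.5, 13.9]
opening: 0.0243
```

Request:
jog_arm(
  moves=[
    [0,1,0,0,0,0],
    [0,0,0,0,0,0],
  ],
)

```text
t: 21.9
tool_pos: [0.5292, 0.0023, 0.2459]
tool_rot: [-0.292, 2.064, -2.067]
contact_force: [-2.0, 0.2, 18.1]
opening: 0.0243
```

The position has stalled while force climbs at about 15 N/mm, so the burr is on its stop. I'll lift clear and finish with a separate firm tap.

Request:
jog_arm(
  moves=[
    [0,-6,0,0,0,0],
    [0,-12,0,0,0,0],
    [0,-8,0,0,0,0],
    [0,0,0,0,0,0],
    [0,0,0,0,0,0],
  ],
)

```text
t: 22.4
tool_pos: [0.5275, 0.0025, 0.2669]
tool_rot: [-0.299, 2.068, -2.068]
contact_force: [0.8, -0.3, -3.1]
opening: 0.0242
```

Request:
jog_arm(
  moves=[
    [0,6,0,0,0,0],
    [0,9,0,0,0,0],
    [0,4,0,0,0,0],
    [0,2,0,0,0,0],
    [0,1,0,0,0,0],
    [0,0,0,0,0,0],
  ],
)

```text
t: 23.0
tool_pos: [0.5274, 0.0026, 0.2461]
tool_rot: [-0.299, 2.068, -2.067]
contact_force: [-2.6, 0.7, 5.2]
opening: 0.0243
```

Request:
jog_arm(
  moves=[
    [0,1,0,0,0,0],
    [0,1,0,0,0,0],
    [0,0,0,0,0,0],
  ],
)

```text
t: 23.3
tool_pos: [0.5282, 0.0025, 0.246]
tool_rot: [-0.296, 2.066, -2.067]
contact_force: [-4.2, 0.1, 9.5]
opening: 0.0242
```

Request:
jog_arm(
  moves=[
    [0,1,0,0,0,0],
    [0,1,0,0,0,0],
    [0,0,0,0,0,0],
  ],
)

```text
t: 23.6
tool_pos: [0.5289, 0.0024, 0.2459]
tool_rot: [-0.293, 2.064, -2.067]
contact_force: [-4.7, 1.6, 14.6]
opening: 0.0242
```

Request:
jog_arm(
  moves=[
    [0,0.7,0,0,0,0],
    [0,0,0,0,0,0],
  ],
)

```text
t: 23.8
tool_pos: [0.5292, 0.0024, 0.2459]
tool_rot: [-0.292, 2.064, -2.067]
contact_force: [-4.1, 0.8, 16.6]
opening: 0.0244
```

Request:
jog_arm(
  moves=[
    [0,0.7,0,0,0,0],
    [0,0,0,0,0,0],
  ],
)

```text
t: 24.0
tool_pos: [0.5295, 0.0023, 0.2458]
tool_rot: [-0.291, 2.063, -2.066]
contact_force: [-4.4, 1.2, 18.9]
opening: 0.0241
```

Request:
jog_arm(
  moves=[
    [0,-6,0,0,0,0],
    [0,-15,0,0,0,0],
    [0,-25,0,0,0,0],
    [0,-20,0,0,0,0],
    [0,-6,0,0,0,0],
    [0,0,0,0,0,0],
    [0,0,0,0,0,0],
  ],
)

```text
t: 24.7
tool_pos: [0.5272, 0.0025, 0.3104]
tool_rot: [-0.301, 2.069, -2.068]
contact_force: [-0.2, -0.0, -2.4]
opening: 0.0244
```

Run:
```python
from h import *
o=ctrl.get_obs();T=tool(o);print(T.round(4),o['contact_force'])
print(T[:3,:3].T@(np.array([.6088,.2475,.0844])-T[:3,3])*1000)
o,a=snap('wrist','9r.png'); _,c=snap('scene')
cv2.imwrite('pics/9.png',np.hstack([cv2.resize(a[40:340,106:406],(400,400)),cv2.resize(c[130:270,180:320],(400,400))])[:,:,::-1])
```

```text
[[-9.592e-01 -2.000e-03  2.828e-01  5.272e-01]
 [-2.828e-01  2.000e-04 -9.592e-01  2.500e-03]
 [ 1.900e-03 -1.000e+00 -8.000e-04  3.104e-01]
 [ 0.000e+00  0.000e+00  0.000e+00  1.000e+00]] [-0.2385695  -0.00652765 -2.3941285 ]
[-147.96655992  225.92101092 -211.7723839 ]
```

View pics/9.png

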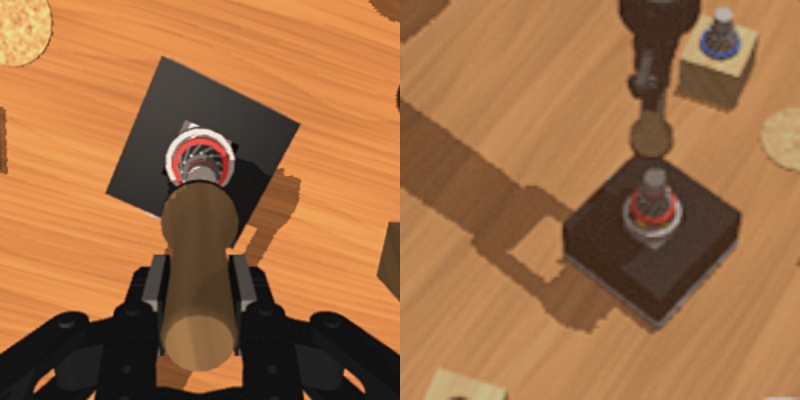

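The burr is home and upright, with its collar down inside the hub ring. Now I'll bring the tamper back, stopping short to view the bare coaster.

Request:
jog_arm(
  moves=[
    [-3,0,-10,0,0,0],
    [-6,0,-20,0,0,0],
    [-8,0,-25,0,0,0],
    [-9,0,-28,0,0,0],
    [-9,0,-28,0,0,0],
    [-9,0,-28,0,0,0],
    [-8,0,-25,0,0,0],
    [-7,0,-22,0,0,0],
    [-5,0,-16,0,0,0],
    [-3,0,-8,0,0,0],
    [-1,0,-3,0,0,0],
    [0,0,0,0,0,0],
  ],
)

```text
t: 26.0
tool_pos: [0.5326, 0.2258, 0.3117]
tool_rot: [-0.299, 2.067, -2.068]
contact_force: [-0.8, -0.6, -1.7]
opening: 0.024
```

Request:
jog_arm(
  moves=[
    [0,10,0,0,0,0],
    [0,20,0,0,0,0],
    [0,20,0,0,0,0],
    [0,10,0,0,0,0],
    [0,0,0,0,0,0],
    [0,0,0,0,0,0],
  ],
)

```text
t: 26.6
tool_pos: [0.5329, 0.2257, 0.2523]
tool_rot: [-0.297, 2.068, -2.068]
contact_force: [0.6, -0.6, -1.2]
opening: 0.0239
```

Run:
```python
from h import *
o,a=snap('wrist','10r.png'); cv2.imwrite('pics/10.png',cv2.resize(a,(800,600),interpolation=cv2.INTER_CUBIC)[:,:,::-1])
T=tool(o);print(T.round(4),o['contact_force'])
print(proj('wrist',[.6088,.2475,.004],o)/.64)
```

```text
[[-9.593e-01  4.000e-04  2.823e-01  5.329e-01]
 [-2.823e-01  1.000e-04 -9.593e-01  2.257e-01]
 [-4.000e-04 -1.000e+00  1.000e-04  2.523e-01]
 [ 0.000e+00  0.000e+00  0.000e+00  1.000e+00]] [ 0.60129949 -0.61570234 -1.24240559]
[399.82824206 156.85623907]
```

View pics/10.png

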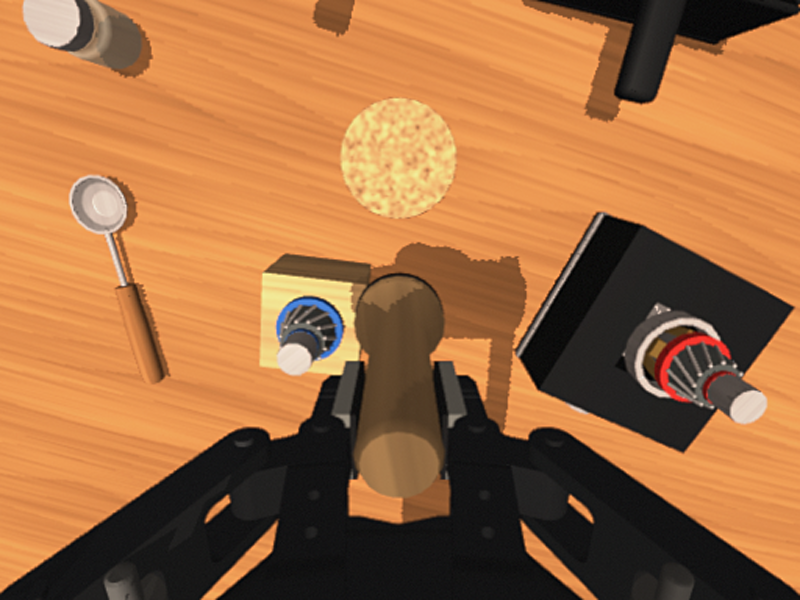

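Run:
```python
from h import *
o=ctrl.get_obs();T=tool(o);s=.64
def tl(n,uv,y):
    X=ray('wrist',np.array(uv)*s,T[2,3]-y,o); print(n,X.round(4),(T[:3,:3].T@(X-T[:3,3])*1000).round(1))
tl('coaster',(398.5,158),T[2,3]-.004)
tl('foot far bottom',(400,273),.0794);tl('foot far top',(400,273),.0634);tl('L',(355,315),.07);tl('R',(444,315),.07)
tl('handle top',(400,465),.0794-.122);tl('ht L',(355,465),.0794-.122);tl('ht R',(444,465),.0794-.122)
```

```text
coaster [0.6082 0.2486 0.004 ] [-78.  249.2  -0.7]
foot far bottom [0.5537 0.2316 0.1737] [-21.2  79.4   0.3]
foot far top [0.5577 0.2328 0.1897] [-25.3  63.4   0.3]
L [0.5281 0.2482 0.1831] [ -1.3  70.  -22.9]
R [0.541  0.2042 0.1831] [-1.3 70.  23. ]
handle top [0.5319 0.2254 0.2957] [  1.3 -42.6   0.1]
ht L [0.5284 0.2372 0.2957] [  1.3 -42.6 -12.3]
ht R [0.5353 0.2138 0.2957] [  1.3 -42.6  12.2]
```

Request:
jog_arm(
  moves=[
    [-8,0,0,0,0,0],
    [-18,0,0,0,0,0],
    [-22,0,0,0,0,0],
    [-18,0,-1,0,0,0],
    [-9,0,0,0,0,0],
    [-3,5,0,0,0,0],
    [0,18,0,0,0,0],
    [0,28,0,0,0,0],
    [0,30,0,0,0,0],
    [0,28,0,0,0,0],
    [0,20,0,0,0,0],
    [0,0,0,0,0,0],
  ],
)

```text
t: 27.85
tool_pos: [0.603, 0.2479, 0.1169]
tool_rot: [-0.31, 2.07, -2.073]
contact_force: [0.1, -0.0, -2.6]
opening: 0.0242
```

Request:
jog_arm(
  moves=[
    [0,12,0,0,0,0],
    [0,10,0,0,0,0],
    [0,6,0,0,0,0],
    [0,4,0,0,0,0],
    [0,0,0,0,0,0],
    [0,0,0,0,0,0],
  ],
)

```text
t: 28.45
tool_pos: [0.6074, 0.2491, 0.0913]
tool_rot: [-0.298, 2.067, -2.067]
contact_force: [-0.0, 0.3, -1.8]
opening: 0.0243
```

Request:
jog_arm(
  moves=[
    [0,3,0,0,0,0],
    [0,2,0,0,0,0],
    [0,1,0,0,0,0],
    [0,0,0,0,0,0],
  ],
)

```text
t: 28.85
tool_pos: [0.607, 0.249, 0.0846]
tool_rot: [-0.299, 2.068, -2.068]
contact_force: [-0.6, -0.3, -1.8]
opening: 0.0239
```

Request:
jog_arm(
  moves=[
    [0,1,0,0,0,0],
    [0,0,0,0,0,0],
  ],
)

```text
t: 29.05
tool_pos: [0.6071, 0.249, 0.0838]
tool_rot: [-0.299, 2.068, -2.068]
contact_force: [-0.1, 0.0, -1.4]
opening: 0.024
```

Request:
jog_arm(
  moves=[
    [0,1,0,0,0,0],
    [0,0,0,0,0,0],
  ],
)

```text
t: 29.25
tool_pos: [0.6074, 0.2491, 0.0834]
tool_rot: [-0.298, 2.067, -2.067]
contact_force: [-0.8, -0.4, -0.1]
opening: 0.024
```

Request:
jog_arm(
  moves=[
    [0,0.5,0,0,0,0],
    [0,0,0,0,0,0],
  ],
)

```text
t: 29.45
tool_pos: [0.6075, 0.2491, 0.0833]
tool_rot: [-0.298, 2.067, -2.067]
contact_force: [-1.5, -0.1, 4.1]
opening: 0.0239
```

Request:
jog_arm(
  moves=[
    [0,0,0,0,0,0],
    [0,0,0,0,0,0],
    [0,0,0,0,0,0],
    [0,0,0,0,0,0],
    [0,0,0,0,0,0],
  ],
  grip=60,
)

```text
t: 29.95
tool_pos: [0.6071, 0.249, 0.0823]
tool_rot: [-0.299, 2.068, -2.068]
contact_force: [-0.7, -0.3, 0.0]
opening: 0.06
```

Request:
jog_arm(
  moves=[
    [0,-10,0,0,0,0],
    [0,-25,0,0,0,0],
    [0,-30,0,0,0,0],
    [0,-30,0,0,0,0],
    [0,-30,0,0,0,0],
    [0,-30,0,0,0,0],
    [0,-20,0,0,0,0],
    [0,-10,0,0,0,0],
    [0,0,0,0,0,0],
    [0,0,0,0,0,0],
  ],
)

```text
t: 30.95
tool_pos: [0.6067, 0.2489, 0.2664]
tool_rot: [-0.3, 2.068, -2.068]
contact_force: [-0.1, -0.5, -0.1]
opening: 0.0599
```

Run:
```python
from h import *
o,a=snap('wrist','11r.png'); _,c=snap('scene')
cv2.imwrite('pics/11.png',np.hstack([cv2.resize(a[60:320,126:386],(400,400)),cv2.resize(c[100:280,200:380],(400,400))])[:,:,::-1])
print(o['tool_pos'],o['contact_force'],o['t'])
for z in (.126,.004):print((proj('wrist',[.6085,.248,z],o)-[126,60])*400/260)
```

```text
[0.60671479 0.24889809 0.26636425] [-0.06834478 -0.46013261 -0.07817811] 30.95
[201.3238847  181.51489017]
[200.69119777 147.17315953]
```

View pics/11.png

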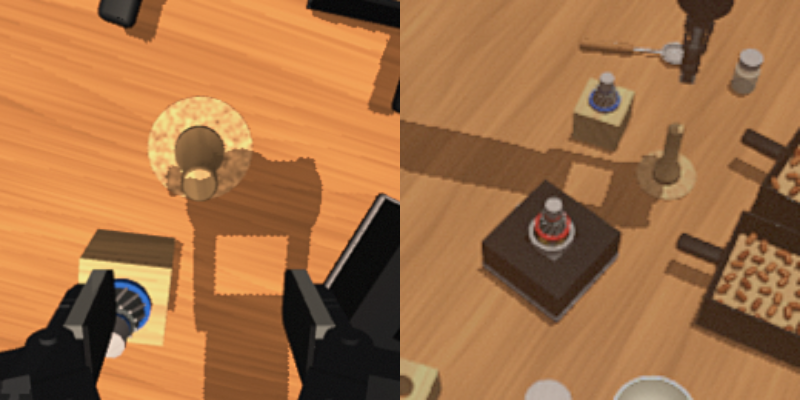

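The tamper stands upright with its foot at about (200,150) on the coaster centred at (200,148). The burr sits in the hub and everything else looks undisturbed.

```bash
python3 -c "
from station import ctrl
print(ctrl.finish_job())"
```

```text
the job is handed in; nothing more can be done
None
```

The job is done and handed in at about 31 s, against the 64 s limit. `finish_job` gave no verdict.

- **Burr:** I took the red-collar burr from its stand, let it lightly into the mill socket until it stood on its own, and released it.
- **Tapping:** I made three separate slow taps, lifting the tamper about 20 mm or more clear between them. Forces are corrected for the tamper's weight.

| Tap | Force | Result |
|---|---|---|
| First | about 6 N | Burr pushed about 6 mm deeper |
| Second | up to about 20 N | Depth stalled while force rose at about 15 N/mm, matching the stop's spring |
| Third | about 21 N | Burr stayed at the same height, about 52 to 53 mm deep by my estimate |

- **Tamper:** it stands upright on the coaster, about 2 mm from the centre in the last wrist picture. The arm was clear, with contact force near zero.

**Checks:**
- The last pictures showed the burr upright with its collar down in the hub, and the blue burr, salt and spoon apparently undisturbed. The mug was not in them, and the jar barely.
- Forces were read only at the end of each move call. No reading passed about 21 N, but I did not see the values in between.
- The stop pin cannot be seen, so "home" is judged from force and position only.
- My position estimates from the different cameras disagreed by up to 5 mm. I relied on the close wrist views.

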